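# Set out the seasonings on their coasters

## Robot

A 6-joint arm with a two-finger parallel gripper is mounted at the origin on a cart in front of the work surface, level with it; the furniture and walls round the work are solid. World frame = base frame: x ahead of the robot, y to its left, z up, the work surface at z = 0. Lengths are in mm, angles in degrees, forces in N, time in s.
With the tool pointing down it reaches from about 375 to 900 mm from the base axis. Payload 3.1 kg.
Tool frame: the origin (TCP) lies midway between the tips of the shut fingers; the grasp point (between the pads) lies 19 mm behind it; z points along the fingers, x is the direction in which the jaws open and shut, and the axes are right-handed (so a half turn about z gives the same grasp; the last joint's range is limited). The gripper opens to 87 mm and grips with 3 to 60 N. Pads are 19 mm wide; open, the fingers measure 117 mm over their backs; the gripper's body (75 mm by 190 mm) begins 51 mm behind the grasp point.
Start: joints at [65.403, 30.224, 82.088, -0, 67.689, -10.227], TCP at [155.071, 605.433, 200.948] pointing down, gripper open.
Joint ranges: [-176.69, 176.69], [-43.24, 126.21], [12.49, 139.97], [-82, 262], [0, 151.66], [-163.58, 163.58]. Speed limits (degrees/s): [159.86, 159.86, 180, 180, 180, 180].

## Interface

Orientations are given as a 3x3 rotation matrix whose columns are the frame's x, y, z axes.
In Python, from plant import manip, optics gives the robot as it stands.
- The arm moves only by the tool arm_command, never from a script. Its argument "targets" is a list of rows, each a list of 2 entries, a list of its own where there are three numbers: the shift along the tool's x, y, z in units of 40 mm (1.0 is 40 mm), then the turn about the tool's z in units of 8 degrees (1.0 is 8 degrees). A call has 1 to 12 rows; each row shifts and turns the commanded pose from where the row before left it, along the tool's axes as they then stand; what a row does not reach is not made up. A row lasts 1/10 s, in which the tool goes at most 50 mm and 8.59 degrees, less where a joint would pass 70% of its speed; a pose out of reach is approached as far as the arm can. A call is refused whole if a number of a shift passes 1 or a number of a turn 1, either way. A call with a gripper value outside its range is refused whole. "jaw" is the gripper's target within -1 to 1 (fully open at 1, half-way at 0, shut at -1), set as the call begins (left out, the last holds). The fingers move at their own pace and stop on an object; the grip force is fixed at half the most. Time passes only in rows, so rows that do not move let the fingers close. It gives the time, the measured TCP pose, the force and the opening at its end, in the units of the state.
- manip.state(): the state, without advancing time (a new reading comes with each control period).
- optics.capture(name): name is "scene" or "side" or "wrist"; returns the picture (420x560x3 uint8, red, green, blue); there is no depth.
- optics.camera_info(name): a dict with "K" (3x3 intrinsics, pixels), "xyz" and "rotation" of the camera in the world. Camera axes: x right, y down, z forward; pixel columns grow to the right and rows downward; lengths in mm; the calibration is good to about 2 mm. A picture is of the moment at which its call begins: read the wrist's pose just before it. camera_info takes no time and is no camera call; for the wrist camera it gives the pose at the moment of the call.
- manip.job_done(): hands the job in, once; it reports no verdict.
The state is a dict: "time": time; "joint_pos": joint angles; "joint_velocities": joint speeds; "effort": joint torques, N m; "tcp_pos": TCP position; "eef_rot": TCP orientation; "force": force on the tool from outside, world axes, zero at the start; "wrist_torque": the same for the moment, N m; "finger_gap": finger opening in mm.
Only numpy, scipy, OpenCV 4.12 (cv2) and the standard library are available. Lean on these libraries where they do the work, as an engineer would, in place of code of your own. Each camera call takes 0.05 s, during which the arm holds its last target. There are 200 camera calls.

## Task

Pick out the four seasonings at the front of the worktop and stand each one upright in the middle of its own wooden coaster: the pepper mill on the largest round coaster, the slim spice jar on the middle-sized round one, the salt shaker on the smallest round one and the garlic bulb on the square one. Leave the honey jar where it stands, and do not knock anything over.

Things in the scene. Friction and masses are not known exactly. Their poses are not given: they have to be found in the camera images.
- pepper_mill_centre (a point): Wooden pepper mill, the tallest of the things at the front of the worktop: 170 mm high, round. Foot and body 58 mm across up to 122 mm; above that a round head 50 mm across, widest at 141 mm, up to 159 mm, then a small metal nut. Best gripped firmly round the head (held lightly there it swings when moved fast). Origin on its axis half-way up (85 mm above its foot), z up along the axis. Starts upright on the worktop.
- spice_jar_centre (a point): Slim glass spice jar with a red cap: 106 mm high, 42 mm across, the cap 45 mm across from 85 mm to the top. It is the one standing at the front, slimmer than the honey jar. Origin on its axis half-way up (53 mm above its foot), z up. Starts upright on the worktop.
- salt_shaker_centre (a point): Small salt shaker, clear body with a rounded grey top: 90 mm high, body 44 mm across to 66 mm high, top 34 mm across. Origin on its axis half-way up (45 mm above its foot), z up. It may lean by 3 degrees. Starts upright on the worktop.
- garlic_bulb_centre (a point): Whole bulb of garlic, about 56 mm across and 56 mm high, narrowing to the stem at the top. It is the one at the front of the worktop. Origin half-way up (28 mm above its base), z up through the stem. Starts upright on the worktop.
- coaster_large_top (a point): The largest of three round wooden coasters: 130 mm diameter, 10 mm thick, flat. Place of the pepper mill. Origin at the centre of its top face, 10 mm above the worktop. Does not slide.
- coaster_medium_top (a point): The middle one of three round wooden coasters: 100 mm diameter, 10 mm thick, flat. Place of the spice jar. Origin at the centre of its top face, 10 mm above the worktop. Does not slide.
- coaster_small_top (a point): The smallest of three round wooden coasters: 74 mm diameter, 10 mm thick, flat. Place of the salt shaker. Origin at the centre of its top face, 10 mm above the worktop. Does not slide.
- square_tile_top (a point): The only square wooden coaster: 90 x 90 mm, 10 mm thick, flat. Place of the garlic bulb. Origin at the centre of its top face, 10 mm above the worktop. Does not slide.
- honey_jar_centre (a point): Bystander: squat honey jar with a red cap, 64 mm across, 97 mm high; loose, leave it where it is. Origin on its axis half-way up (48 mm above its foot). (Not listed, all fixed in place: a round cream kitchen timer, 72 mm across and 60 mm high, and a teaspoon lie at the front edge straight ahead of the robot, within 0.4 m of its axis; other kitchen things stand along the back, and wall cabinets begin 0.47 m above the worktop, 0.58 m ahead.)
There are look-alikes about, which are no part of the job. Leave any red look-alike of the part that bears pepper_mill_centre alone. What is shaped like the part that bears garlic_bulb_centre but purple is not meant.

How it is judged:
By the outcome, as a careful person would: the job done as asked, in the order asked, and still so for the second after the job is handed in, with the robot touching nothing.
It also fails if it takes over 112 s, if anything falls off the work surface, if the arm or the gripper's body presses on something with over 40 N, if the wrist force passes 120 N, or if a joint passes its speed limit or range.

## Working session

There is one attempt and no reset: what is moved stays moved. The work goes in short steps, Python scripts to look and compute and a tool call to move; the robot and the scene stay as the last step left them, time stands still between calls to the robot, and variables do not carry over. Pictures are saved under pics/ and viewed, about 12 in all and at most 16, crops included, and the job is handed in when it is done.

Besides the shell and the picture viewer there is one more tool, called by a JSON object that holds its "name" and its "arguments", one argument or row to a line. arm_command: Moves the arm, as the interface text tells. Its arguments: {"type":"object","properties":{"targets":{"type":"array","items":{"type":"array"}},"jaw":{"type":"number"}},"required":["targets"]}

```bash
mkdir -p pics; ls; python3 - <<'E'
from plant import manip, optics
import cv2
s=manip.state(); print(s)
for n in ["scene","side"]:
    i=optics.camera_info(n); print(n,i)
    cv2.imwrite(f"pics/{n}0.png",cv2.resize(optics.capture(n)[:,:,::-1],(800,600),interpolation=cv2.INTER_CUBIC))
E
```

```text
pics
{'time': 0.0, 'joint_pos': array([ 6.54020351e+01,  3.02777005e+01,  8.21568809e+01, -6.10711432e-04,
        6.76897851e+01, -1.02269738e+01]), 'joint_velocities': array([-0.00660665,  0.01767598, -0.0657101 ,  0.0418303 ,  0.01695488,
        0.03973371]), 'effort': array([-1.84423741e-03, -4.40039241e+01, -1.76590419e+01,  6.30018348e-02,
        5.80154860e-02, -1.72903806e-04]), 'tcp_pos': array([154.76315034, 604.72364455, 199.98252092]), 'eef_rot': array([[ 2.48194575e-01,  9.68709788e-01, -8.94544759e-04],
       [ 9.68707842e-01, -2.48195903e-01, -1.97772881e-03],
       [-2.13786760e-03, -3.75690962e-04, -9.99997644e-01]]), 'force': array([-0.76988255,  0.35602429,  0.19881979]), 'wrist_torque': array([ 0.0064615 , -0.01709641,  0.00682186]), 'finger_gap': 86.89047202999562}
scene {'K': array([[388.39487321,   0.        , 277.64419605],
       [  0.        , 388.39487321, 211.89419216],
       [  0.        ,   0.        ,   1.        ]]), 'xyz': array([-283.50338039, -693.00598352,  782.48120339]), 'rotation': array([[ 7.26909249e-01, -3.88014959e-01,  5.66610391e-01],
       [-6.86733329e-01, -4.11349154e-01,  5.99323960e-01],
       [ 5.28043141e-04, -8.24764370e-01, -5.65476309e-01]])}
side {'K': array([[461.47560997,   0.        , 289.09451607],
       [  0.        , 461.47560997, 214.56967485],
       [  0.        ,   0.        ,   1.        ]]), 'xyz': array([  54.97787523, 1174.14134107,  667.49018066]), 'rotation': array([[-0.95375977, -0.11276565,  0.27861482],
       [-0.29987036,  0.42020016, -0.85645175],
       [-0.02049566, -0.90039754, -0.43458508]])}
```

View pics/scene0.png

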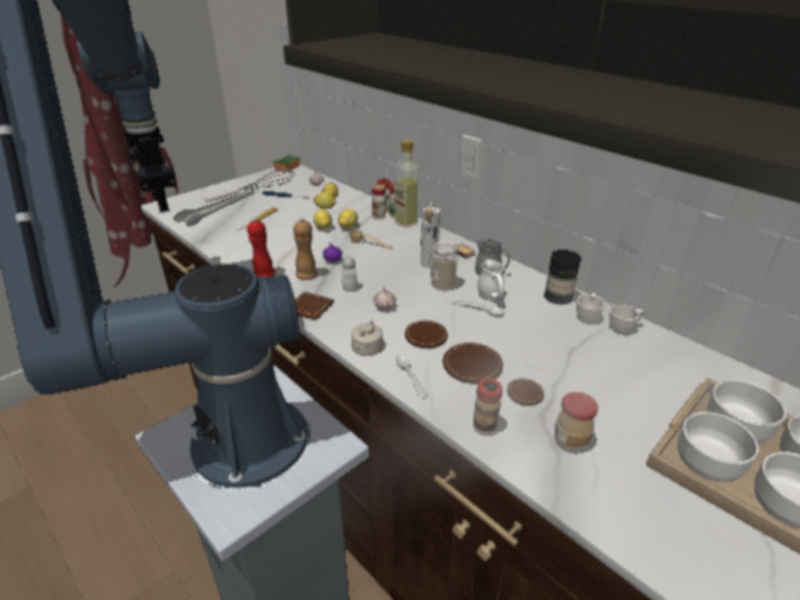

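View pics/side0.png

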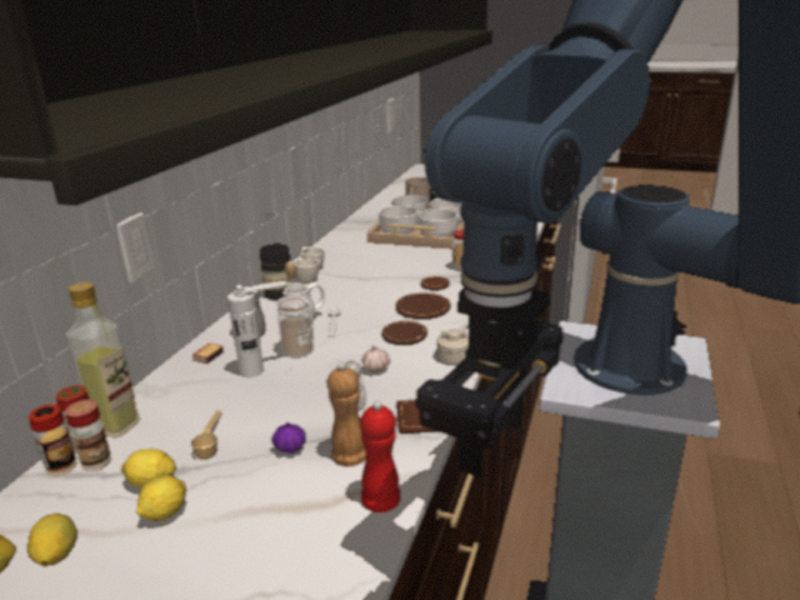

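The scene view (800 px wide) shows:
- **Seasonings:** pepper mill (305,250), salt (349,274), garlic (385,300) and spice jar (487,405).
- **Coasters:** medium (426,334), large (473,362), small (525,391) and square (312,305).
- **Leave alone:** red mill (261,250), purple bulb (333,254) and honey jar (577,420).

The side view agrees with this.

```bash
cat > h.py <<'E'
from plant import manip, optics
import numpy as np, cv2
def ray(i,u,v,z):
    d=i["rotation"]@np.linalg.solve(i["K"],[u,v,1.]); c=i["xyz"]; return c+d*(z-c[2])/d[2]
def proj(i,p):
    q=i["K"]@(i["rotation"].T@(np.asarray(p,float)-i["xyz"])); return q[:2]/q[2]
E
python3 - <<'E'
from h import *
S=optics.camera_info("scene"); D=optics.camera_info("side"); f=1.42857
for n,u,v,z in [("mill top",304,221,170),("mill mid",305.5,250,85),("jar top",489,383,106),("jar mid",487,406,53),("salt",349,275,45),("garlic",385,300,25),("large",473,362,10),("med",426,334,10),("small",525,391,10),("square",312,305,10),("honey",577,421,48),("redtop",257,224,165),("purple",333,254,25),("timer",367,338,30),("spoon tip",405,360,5),("spoon end",424,395,5)]:
    print(n,ray(S,u/f,v/f,z).round(0))
print()
for n,u,v,z in [("mill top",343,368,170),("mill mid",347,415,85),("garlic",375,361,25),("large",422,305,10),("med",405,332,10),("small",435,283,10),("purple",289,438,25),("red mid",380,456,85)]:
    print(n,ray(D,u/f,v/f,z).round(0))
w=optics.camera_info("wrist"); s=manip.state(); R=s["eef_rot"]
print(w["K"], R.T@(w["xyz"]-s["tcp_pos"]), R.T@w["rotation"])
E
```

```text
mill top [409. 375. 170.]
mill mid [409. 382.  85.]
jar top [ 340. -273.  106.]
jar mid [ 338. -276.   53.]
salt [453. 262.  45.]
garlic [463. 138.  25.]
large [ 455. -148.   10.]
med [453. -12.  10.]
small [ 463. -277.   10.]
square [333. 261.  10.]
honey [ 430. -407.   48.]
redtop [320. 450. 165.]
purple [511. 404.  25.]
timer [329.  50.  30.]
spoon tip [359. -40.   5.]
spoon end [ 312. -143.    5.]

mill top [411. 417. 170.]
mill mid [412. 414.  85.]
garlic [465. 156.  25.]
large [ 459. -135.   10.]
med [456.   2.  10.]
small [ 464. -263.   10.]
purple [513. 420.  25.]
red mid [330. 493.  85.]
[[375.13611896   0.         275.40933686]
 [  0.         375.13611896 211.88955777]
 [  0.           0.           1.        ]] [-5.07864658e-02 -7.50414247e+01 -1.84046109e+02] [[ 9.99998892e-01  1.46313981e-03 -2.75652108e-04]
 [-1.32950280e-03  9.60857128e-01  2.77041173e-01]
 [ 6.70212261e-04 -2.77040500e-01  9.60858008e-01]]
```

{"name": "arm_command", "arguments": {
  "targets": [
    [[-0.5,0.6,-0.4],0],
    [[-0.5,0.6,-0.4],0],
    [[-0.5,0.6,-0.4],0],
    [[-0.5,0.6,-0.4],0],
    [[-0.5,0.6,-0.4],0],
    [[-0.5,0.6,-0.4],0],
    [[-0.5,0.6,-0.4],0],
    [[-0.5,0.6,-0.2],0],
    [[-0.5,0.6,-0.2],0],
    [[-0.5,0.6,0],0],
    [[-0.5,0.6,0],0],
    [[0,0,0],0]
  ],
  "jaw": 1
}}

```text
time: 1.3
tcp_pos: [357.9, 324.3, 328.7]
eef_rot: [[0.252, 0.968, 0.0], [0.968, -0.252, -0.002], [-0.001, 0.001, -1.0]]
force: [-0.0, -0.3, 0.0]
finger_gap: 86.7
```

```bash
cat >> h.py <<'E'
def shot(n,fn):
    i=optics.camera_info(n); im=optics.capture(n)[:,:,::-1]
    np.savez(f"pics/{fn}.npz",**i,im=im); cv2.imwrite(f"pics/{fn}.png",cv2.resize(im,(800,600),interpolation=cv2.INTER_CUBIC)); return i,im
def st():
    s=manip.state(); print("t",round(s["time"],2),"tcp",s["tcp_pos"].round(1),"R",s["eef_rot"].round(3).tolist(),"F",s["force"].round(1),"gap",round(s["finger_gap"],1)); return s
E
python3 -c "
from h import *
st();shot('wrist','w1')"
```

```text
t 1.3 tcp [357.9 324.3 328.7] R [[0.252, 0.968, 0.0], [0.968, -0.252, -0.002], [-0.001, 0.001, -1.0]] F [-0.  -0.3  0. ] gap 86.7
```

View pics/w1.png

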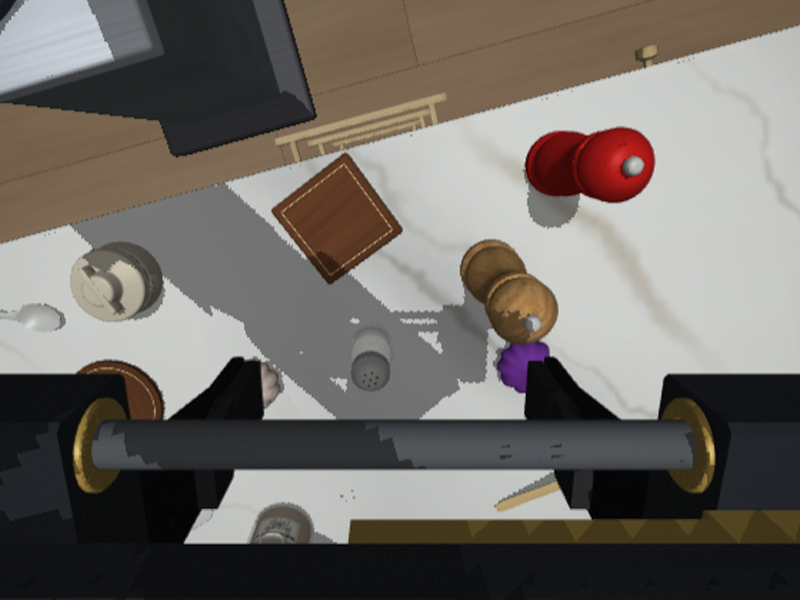

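Wrist view: square centre about (338,219), mill nut (533,324), salt top (370,372), timer (108,280), red nut (632,166), purple bulb (525,367).

```bash
python3 - <<'E'
from h import *
w=dict(np.load("pics/w1.npz")); f=1.42857; g=lambda u,v,z: ray(w,u/f,v/f,z).round(0)[:2]
for n,a in dict(sq=(338,219,10),nut=(533,324,168),head=(522,308,141),foot_c=(488,267,25),salt_top=(371,374,85),salt_base=(372,343,25),red=(632,166,168),timertop=(102,288,60),purple=(525,362,28),garlic_right=(283,383,28)).items(): print(n,g(*a))
S=optics.camera_info("scene");D=optics.camera_info("side")
p=[*g(533,324,168),168]
for c in(S,D):print("nut pred",proj(c,p)*f, "sq",proj(c,[*g(338,219,10),10])*f)
for c in(S,D):print("TCP now",proj(c,[357.9,324.3,328.7])*f)
shot("scene","s1");shot("side","d1")
E
```

```text
sq [334. 276.]
nut [420. 405.]
head [416. 405.]
foot_c [410. 401.]
salt_top [462. 277.]
salt_base [456. 277.]
red [333. 484.]
timertop [335.  67.]
purple [511. 416.]
garlic_right [473. 181.]
nut pred [300.62113158 216.62956564] sq [308.59053309 302.26529388]
nut pred [340.65099143 364.11296212] sq [422.70079922 413.1188711 ]
TCP now [291.67849298 170.46876454]
TCP now [394.35166961 247.28897214]
```

View pics/s1.png

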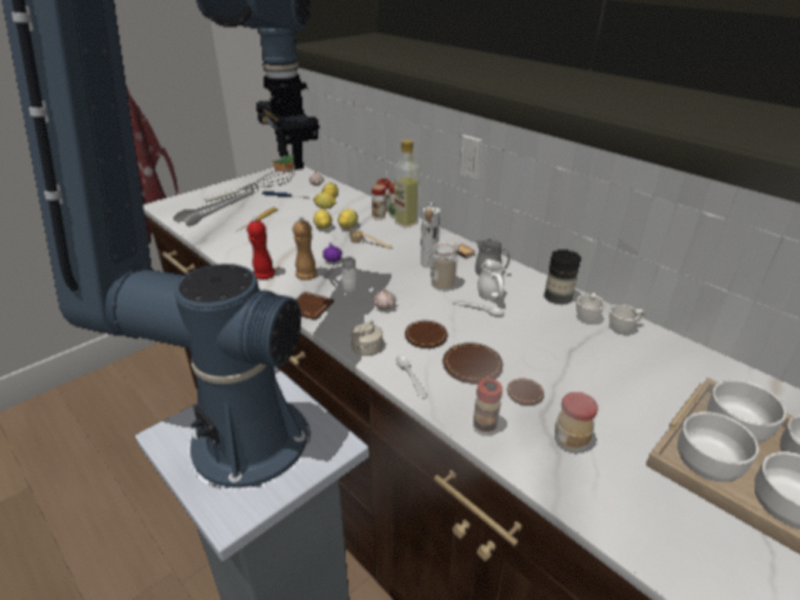

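{"name": "arm_command", "arguments": {
  "targets": [
    [[0.16,0.26,0],-0.152],
    [[0.16,0.26,0],-0.152],
    [[0.16,0.26,0],-0.152],
    [[0.16,0.26,0],-0.152],
    [[0.16,0.26,0],-0.152],
    [[0.16,0.26,0],-0.152],
    [[0.16,0.26,0],-0.152],
    [[0.16,0.26,0],-0.152],
    [[0.16,0.26,0],-0.152],
    [[0.16,0.26,0],-0.152],
    [[0.16,0.26,0],-0.152],
    [[0.16,0.26,0],-0.152]
  ]
}}

```text
time: 2.65
tcp_pos: [490.7, 386.5, 328.9]
eef_rot: [[-0.006, 1.0, -0.0], [1.0, 0.006, 0.0], [0.0, -0.0, -1.0]]
force: [-0.4, -0.2, -0.3]
finger_gap: 86.9
```

{"name": "arm_command", "arguments": {
  "targets": [
    [[0,0,0],0],
    [[0,0,0],0]
  ]
}}

```text
time: 2.85
tcp_pos: [489.7, 386.1, 328.6]
eef_rot: [[-0.004, 1.0, -0.001], [1.0, 0.004, -0.0], [-0.0, -0.001, -1.0]]
force: [-1.1, -0.1, 0.7]
finger_gap: 87.1
```

```bash
python3 -c "
from h import *
st();i,_=shot('wrist','w2');print(proj(i,[416,403,168])*1.42857, i['xyz'])"
```

```text
t 2.85 tcp [489.7 386.1 328.6] R [[-0.004, 1.0, -0.001], [1.0, 0.004, -0.0], [-0.0, -0.001, -1.0]] F [-1.1 -0.1  0.7] gap 87.1
[422.26119201 151.03690863] [414.79011467 385.60674831 512.72364647]
```

View pics/w2.png

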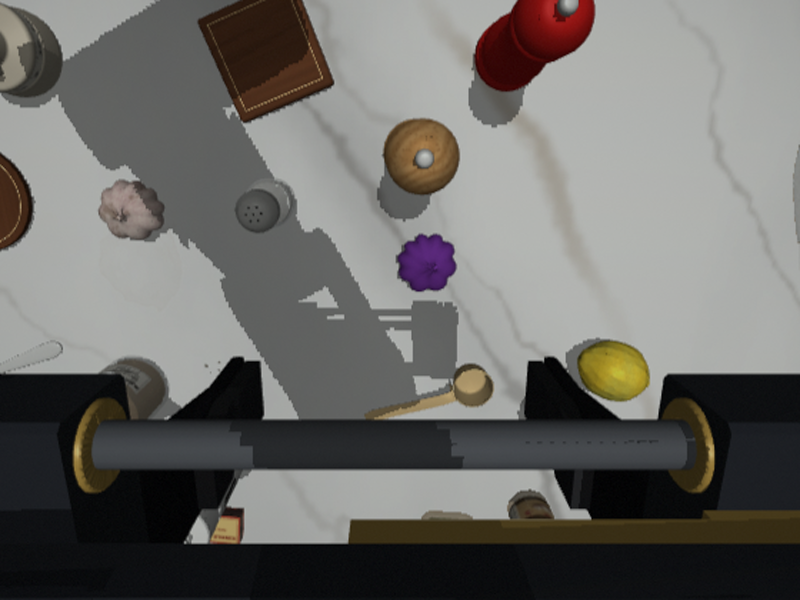

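Almost straight above the mill: head centre (421,156), nut (425,159), salt top (258,211), garlic (131,210), purple bulb (427,263), red mill at upper right.

```bash
python3 - <<'E'
from h import *
w=dict(np.load("pics/w2.npz")); f=1.42857; g=lambda u,v,z: ray(w,u/f,v/f,z).round(1)[:2]
for n,a in dict(nut=(425,159,168),head=(421.5,156,141),salt_top=(258,211,80),salt_body=(266,207,50),garlic=(132,210,28),purple=(427,263,28),sq=(265.5,56,10)).items(): print(n,g(*a))
E
```

```text
nut [420.8 404.8]
head [419.3 403.9]
salt_top [463.2 276.8]
salt_body [463.1 276.3]
garlic [468.7 150.7]
purple [515.7 416.4]
sq [338.4 274.2]
```

{"name": "arm_command", "arguments": {
  "targets": [
    [[0.09,-0.35,0],0],
    [[0.09,-0.35,0],0],
    [[0.09,-0.35,0],0],
    [[0.09,-0.35,0],0],
    [[0.09,-0.35,0],0],
    [[0,0,0.5],0],
    [[0,0,0.6],0],
    [[0,0,0.6],0],
    [[0,0,0.5],0],
    [[0,0,0.4],0],
    [[0,0,0.4],0],
    [[0,0,0],0]
  ]
}}

```text
time: 4.1
tcp_pos: [417.4, 403.0, 206.9]
eef_rot: [[-0.004, 1.0, -0.004], [1.0, 0.004, -0.003], [-0.003, -0.004, -1.0]]
force: [-0.1, 1.1, -0.1]
finger_gap: 86.9
```

```bash
python3 -c "
from h import *
st();i,_=shot('side','d2')
im=cv2.imread('pics/d2.png')[280:580,220:620];cv2.imwrite('pics/d2c.png',cv2.resize(im,(800,600)))"
```

```text
t 4.1 tcp [417.4 403.  206.9] R [[-0.004, 1.0, -0.004], [1.0, 0.004, -0.003], [-0.003, -0.004, -1.0]] F [-0.1  1.1 -0.1] gap 86.9
```

View pics/d2c.png

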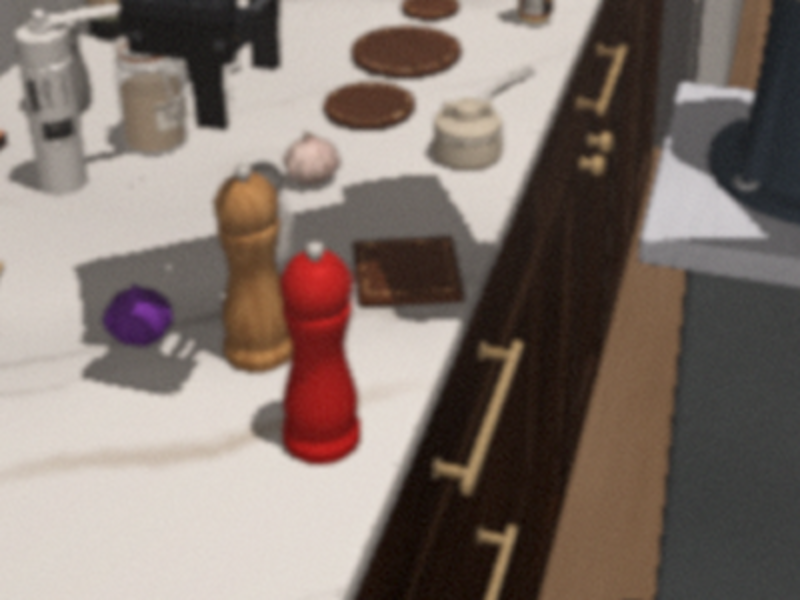

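The gripper hangs above the mill, which stands clear of the red one. I'll descend 85 mm, with +2 mm in x.

{"name": "arm_command", "arguments": {
  "targets": [
    [[0.02,0.05,0.4],0],
    [[0,0,0.4],0],
    [[0,0,0.4],0],
    [[0,0,0.4],0],
    [[0,0,0.3],0],
    [[0,0,0.22],0],
    [[0,0,0],0],
    [[0,0,0],0]
  ]
}}

```text
time: 4.95
tcp_pos: [422.1, 404.9, 124.6]
eef_rot: [[-0.004, 1.0, 0.001], [1.0, 0.004, 0.0], [0.0, 0.001, -1.0]]
force: [-0.1, -0.0, -0.2]
finger_gap: 86.7
```

{"name": "arm_command", "arguments": {
  "targets": [
    [[0,0,0],0],
    [[0,0,0],0],
    [[0,0,0],0],
    [[0,0,0],0],
    [[0,0,0],0],
    [[0,0,0],0],
    [[0,0,0],0],
    [[0,0,0],0],
    [[0,0,0],0],
    [[0,0,0],0]
  ],
  "jaw": -1
}}

```text
time: 5.95
tcp_pos: [421.6, 404.5, 124.0]
eef_rot: [[-0.004, 1.0, -0.0], [1.0, 0.004, -0.0], [-0.0, -0.0, -1.0]]
force: [-0.1, 0.7, -0.8]
finger_gap: 40.9
```

{"name": "arm_command", "arguments": {
  "targets": [
    [[0,0,0],0],
    [[0,0,0],0],
    [[0,0,0],0]
  ]
}}

```text
time: 6.25
tcp_pos: [421.6, 404.6, 124.0]
eef_rot: [[-0.004, 1.0, -0.0], [1.0, 0.004, -0.0], [-0.0, -0.0, -1.0]]
force: [-0.6, 1.1, -1.8]
finger_gap: 41.0
```

```bash
python3 -c "
from h import *
st();i,_=shot('wrist','w3')"
```

```text
t 6.25 tcp [421.6 404.6 124. ] R [[-0.004, 1.0, -0.0], [1.0, 0.004, -0.0], [-0.0, -0.0, -1.0]] F [-0.6  1.1 -1.8] gap 41.0
```

View pics/w3.png

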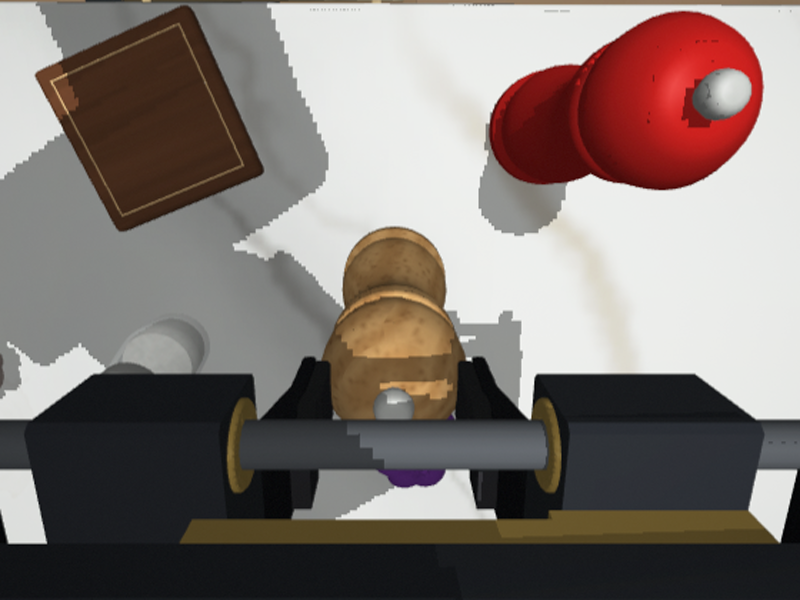

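```bash
python3 - <<'E'
from h import *
w=dict(np.load("pics/w3.npz")); f=1.42857; g=lambda u,v,z: ray(w,u/f,v/f,z).round(1)[:2]
print(w["xyz"],g(393,402,168),g(395,350,141), g(394,270,30))
for y in (-26,26): print(proj(w,[421.6,404.6+y,143])*f, proj(w,[412,404.6+y,143])*f, proj(w,[421.6,404.6+y,124])*f)
E
```

```text
[346.59457505 404.05274381 308.10865088] [416.6 404.2] [411.1 404.7] [408.6 404.4]
[316.71714161 381.17636137] [315.71565928 354.38362442] [323.85375904 359.67718563]
[472.03812547 381.98141886] [473.37011955 355.20486217] [464.82810824 360.41081888]
```

The nut now measures x≈416, so the pads sit about 5 mm behind the axis, and the 41 mm gap is suspicious. I'll open, shift −6 mm in x and regrip.

{"name": "arm_command", "arguments": {
  "targets": [
    [[0,0,0],0],
    [[0,0,0],0],
    [[0,0,0],0],
    [[0,0,0],0],
    [[0,0,0],0],
    [[0,-0.15,0],0],
    [[0,0,0.0],0],
    [[0,0,0],0]
  ],
  "jaw": 1
}}

```text
time: 7.1
tcp_pos: [415.4, 404.6, 124.1]
eef_rot: [[-0.004, 1.0, -0.0], [1.0, 0.004, -0.0], [-0.0, -0.0, -1.0]]
force: [-0.6, 0.3, 0.5]
finger_gap: 86.0
```

```bash
python3 -c "
from h import *
st();i,_=shot('wrist','w4')
im=cv2.imread('pics/w4.png')[200:500,200:600];cv2.imwrite('pics/w4c.png',im)
print(proj(i,[416,404,168])*1.42857)"
```

```text
t 7.1 tcp [415.4 404.6 124.1] R [[-0.004, 1.0, -0.0], [1.0, 0.004, -0.0], [-0.0, -0.0, -1.0]] F [-0.6  0.3  0.5] gap 86.0
[392.29539232 419.53026639]
```

View pics/w4c.png

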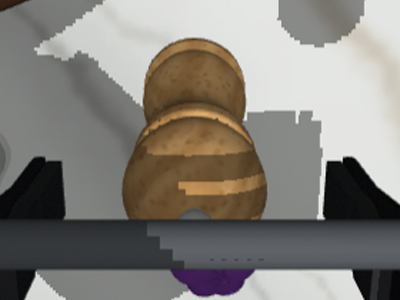

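Mill untouched and upright; the nut predicted for x=416 falls at row 419, which matches. Gripping again.

{"name": "arm_command", "arguments": {
  "targets": [
    [[0,0,0],0],
    [[0,0,0],0],
    [[0,0,0],0],
    [[0,0,0],0],
    [[0,0,0],0],
    [[0,0,0],0],
    [[0,0,0],0],
    [[0,0,0],0]
  ],
  "jaw": -1
}}

```text
time: 7.95
tcp_pos: [415.5, 404.5, 123.9]
eef_rot: [[-0.004, 1.0, -0.0], [1.0, 0.004, -0.0], [-0.0, -0.0, -1.0]]
force: [-0.1, -0.3, -0.8]
finger_gap: 40.7
```

{"name": "arm_command", "arguments": {
  "targets": [
    [[0,0,-0.1],0],
    [[0,0,-0.2],0],
    [[0,0,-0.3],0],
    [[0,0,-0.3],0],
    [[0,0,-0.4],0],
    [[0,0,-0.4],0],
    [[0,0,-0.4],0],
    [[0,0,-0.4],0],
    [[0,0,-0.3],0],
    [[0,0,-0.2],0],
    [[0,0,0],0],
    [[0,0,0],0]
  ]
}}

```text
time: 9.15
tcp_pos: [415.5, 404.4, 243.9]
eef_rot: [[-0.004, 1.0, -0.0], [1.0, 0.004, -0.0], [-0.0, -0.0, -1.0]]
force: [-0.6, -0.6, -1.5]
finger_gap: 40.6
```

```bash
python3 -c "
from h import *
st();i,_=shot('side','d3')
im=cv2.imread('pics/d3.png')[180:580,220:620];cv2.imwrite('pics/d3c.png',im)"
```

```text
t 9.15 tcp [415.5 404.4 243.9] R [[-0.004, 1.0, -0.0], [1.0, 0.004, -0.0], [-0.0, -0.0, -1.0]] F [-0.6 -0.6 -1.5] gap 40.6
```

View pics/d3c.png

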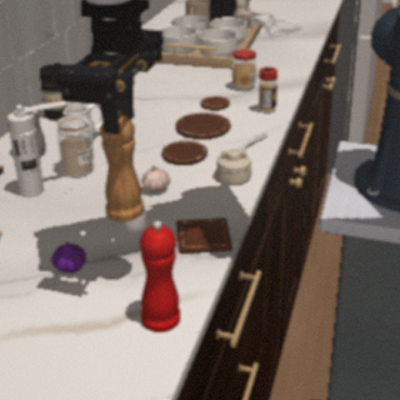

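Mill held and lifted. I'll carry it over toward the coasters to look at them.

{"name": "arm_command", "arguments": {
  "targets": [
    [[-0.2,0.05,-0.1],0],
    [[-0.35,0.1,-0.1],0],
    [[-0.5,0.1,-0.1],0],
    [[-0.5,0.1,-0.1],0],
    [[-0.5,0.1,-0.1],0],
    [[-0.5,0.1,-0.1],0],
    [[-0.5,0.1,-0.1],0],
    [[-0.5,0.1,-0.1],0],
    [[-0.5,0.1,-0.1],0],
    [[-0.5,0.1,-0.1],0],
    [[-0.5,0.1,-0.1],0],
    [[-0.5,0.1,-0.1],0]
  ]
}}

```text
time: 10.4
tcp_pos: [462.5, 180.7, 292.4]
eef_rot: [[-0.003, 1.0, -0.0], [1.0, 0.003, -0.001], [-0.001, -0.0, -1.0]]
force: [0.8, -0.5, -1.3]
finger_gap: 40.5
```

{"name": "arm_command", "arguments": {
  "targets": [
    [[-0.5,0.1,-0.15],0],
    [[-0.5,0.1,-0.15],0],
    [[-0.5,0.1,-0.15],0],
    [[-0.5,0.1,-0.15],0],
    [[-0.5,0.1,-0.15],0],
    [[-0.5,0.1,-0.15],0],
    [[-0.5,0.1,-0.15],0],
    [[-0.5,0.1,-0.15],0],
    [[-0.5,0.1,-0.15],0],
    [[-0.5,0.1,-0.1],0],
    [[-0.4,0,0],0],
    [[-0.2,0,0],0]
  ]
}}

```text
time: 11.6
tcp_pos: [503.0, -43.3, 350.2]
eef_rot: [[-0.002, 1.0, -0.0], [1.0, 0.002, -0.001], [-0.001, -0.0, -1.0]]
force: [-1.0, 0.5, -1.7]
finger_gap: 40.6
```

{"name": "arm_command", "arguments": {
  "targets": [
    [[0,0,0],0],
    [[0,0,0],0],
    [[0,0,0],0]
  ]
}}

```text
time: 11.9
tcp_pos: [503.1, -40.4, 350.1]
eef_rot: [[-0.005, 1.0, -0.0], [1.0, 0.005, 0.0], [0.0, -0.0, -1.0]]
force: [-0.3, -0.5, -1.0]
finger_gap: 40.9
```

```bash
python3 -c "
from h import *
st();i,_=shot('wrist','w5')"
```

```text
t 11.9 tcp [503.1 -40.4 350.1] R [[-0.005, 1.0, -0.0], [1.0, 0.005, 0.0], [0.0, -0.0, -1.0]] F [-0.3 -0.5 -1. ] gap 40.9
```

View pics/w5.png

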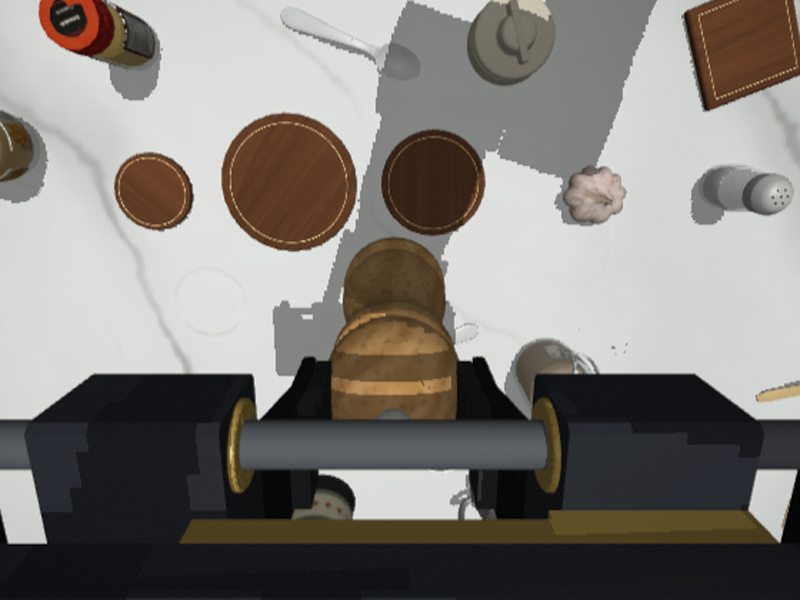

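Coasters in view: small (153,191), large (289,182), medium (434,182); square at (745,50). Also visible are the jar cap (75,17), garlic (595,194) and salt (738,189). I'll segment the coasters for exact centres.

```bash
python3 - <<'E'
from h import *
w=dict(np.load("pics/w5.npz")); im=w["im"]; f=1.42857
hsv=cv2.cvtColor(im,cv2.COLOR_BGR2HSV); m=((hsv[...,0]<14)&(hsv[...,1]>100)&(hsv[...,2]<140)).astype(np.uint8)
m=cv2.morphologyEx(m,cv2.MORPH_CLOSE,np.ones((5,5)))
for c in cv2.findContours(m,cv2.RETR_EXTERNAL,cv2.CHAIN_APPROX_NONE)[0]:
    if cv2.contourArea(c)<800: continue
    P=np.array([ray(w,*q,10)[:2] for q in c[:,0]],np.float32)
    (x,y),r=cv2.minEnclosingCircle(P); e=cv2.fitEllipse(P)
    print(cv2.boundingRect(c),"circle",round(x,1),round(y,1),"d",round(2*r,1),"ell",np.round(e[0],1),np.round(e[1],1))
g=lambda u,v,z: ray(w,u/f,v/f,z).round(1)[:2]
print("jar cap",g(70,18,106),g(75,22,106),"garlic",g(595,194,28),"salt top",g(775,194,75),"salt body",g(725,187,30))
print("mill foot front edge/centre", g(394.5,290,125), "nut", w["xyz"], "mug at",g(545,375,40), "black jar",g(330,500,80))
E
```

```text
(80, 107, 54, 54) circle 469.1 -272.2 d 73.5 ell [ 469.1 -272.3] [70.3 72.1]
(267, 91, 72, 73) circle 459.8 -3.9 d 97.8 ell [459.8  -3.9] [95.9 96.5]
(156, 80, 93, 95) circle 461.1 -141.7 d 128.0 ell [ 461.1 -141.6] [126.  126.4]
(479, 0, 81, 77) circle 336.5 269.8 d 121.9 ell [340.  269.4] [ 90.  107.3]
jar cap [ 339.  -275.1] [ 341.6 -271.9] garlic [467.6 146.1] salt top [463.  280.3] salt body [460.4 264.4]
mill foot front edge/centre [535.4 -39.8] nut [428.10470084 -41.10202645 534.13145962] mug at [644.4 111.3] black jar [ 761.6 -101.9]
```

{"name": "arm_command", "arguments": {
  "targets": [
    [[-0.15,-0.13,0],0],
    [[-0.3,-0.13,0],0],
    [[-0.4,-0.13,0],0],
    [[-0.45,-0.13,0],0],
    [[-0.45,-0.13,0.1],0],
    [[-0.4,-0.13,0.2],0],
    [[-0.25,-0.13,0.3],0],
    [[-0.13,-0.14,0.4],0],
    [[0,0,0.5],0],
    [[0,0,0.5],0],
    [[0,0,0.5],0],
    [[0,0,0.5],0]
  ]
}}

```text
time: 13.15
tcp_pos: [461.4, -143.2, 229.6]
eef_rot: [[-0.004, 1.0, 0.0], [1.0, 0.004, -0.001], [-0.001, 0.0, -1.0]]
force: [-0.0, -0.5, -1.7]
finger_gap: 40.8
```

{"name": "arm_command", "arguments": {
  "targets": [
    [[0,0,0.5],0],
    [[0,0,0.5],0],
    [[0,0,0.5],0],
    [[0,0,0.3],0],
    [[0,0,0.2],0],
    [[0,0,0],0],
    [[0,0,0],0],
    [[0,0,0],0]
  ]
}}

```text
time: 13.95
tcp_pos: [462.4, -142.9, 150.9]
eef_rot: [[-0.004, 1.0, 0.002], [1.0, 0.004, -0.001], [-0.001, 0.002, -1.0]]
force: [0.1, 0.1, -1.9]
finger_gap: 40.7
```

{"name": "arm_command", "arguments": {
  "targets": [
    [[0,-0.02,0.1],0],
    [[0,0,0.1],0],
    [[0,0,0.1],0],
    [[0,0,0.05],0],
    [[0,0,0.03],0],
    [[0,0,0],0],
    [[0,0,0],0]
  ]
}}

```text
time: 14.65
tcp_pos: [461.1, -142.5, 135.0]
eef_rot: [[-0.004, 1.0, 0.0], [1.0, 0.004, -0.0], [-0.0, 0.0, -1.0]]
force: [-0.1, -0.6, -2.6]
finger_gap: 40.8
```

```bash
python3 -c "
from h import *
st();i,_=shot('side','d4');j,_=shot('scene','s4');shot('wrist','w6')
a=cv2.imread('pics/d4.png')[180:480,300:600];b=cv2.imread('pics/s4.png')[200:500,380:680];c=cv2.imread('pics/w6.png')[100:500,150:650]
cv2.imwrite('pics/c4.png',np.hstack([cv2.resize(a,(400,400)),cv2.resize(b,(400,400))]))"
```

```text
t 14.65 tcp [ 461.1 -142.5  135. ] R [[-0.004, 1.0, 0.0], [1.0, 0.004, -0.0], [-0.0, 0.0, -1.0]] F [-0.1 -0.6 -2.6] gap 40.8
```

View pics/c4.png

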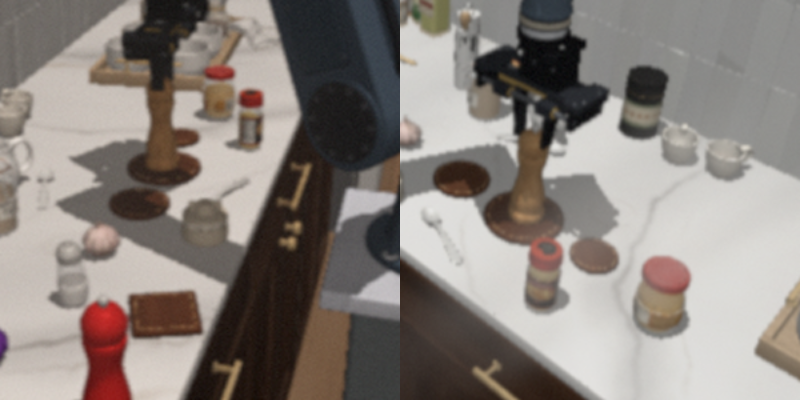

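The mill stands centred on the large coaster in both views. I'll lower the last 1 mm, release and go up.

{"name": "arm_command", "arguments": {
  "targets": [
    [[0,0,0.025],0],
    [[0,0,0],0],
    [[0,0,0],0]
  ]
}}

```text
time: 15.1
tcp_pos: [461.2, -142.5, 134.0]
eef_rot: [[-0.004, 1.0, 0.0], [1.0, 0.004, -0.0], [-0.0, 0.0, -1.0]]
force: [0.5, -0.2, -0.3]
finger_gap: 40.9
```

{"name": "arm_command", "arguments": {
  "targets": [
    [[0,0,0],0],
    [[0,0,0],0],
    [[0,0,0],0],
    [[0,0,0],0],
    [[0,0,0],0],
    [[0,0,-0.2],0],
    [[0,0,-0.3],0],
    [[0,0,-0.5],0],
    [[0,0,-0.6],0],
    [[0,0,-0.6],0],
    [[0,0,-0.5],0],
    [[0,0,-0.3],0]
  ],
  "jaw": 1
}}

```text
time: 16.3
tcp_pos: [461.7, -142.8, 256.3]
eef_rot: [[-0.004, 1.0, 0.003], [1.0, 0.004, -0.002], [-0.002, 0.003, -1.0]]
force: [-0.3, -0.5, -0.3]
finger_gap: 87.0
```

{"name": "arm_command", "arguments": {
  "targets": [
    [[-0.41,-0.145,0],0],
    [[-0.41,-0.145,0],0],
    [[-0.41,-0.145,0],0],
    [[-0.41,-0.145,0],0],
    [[-0.41,-0.145,0],0],
    [[-0.41,-0.145,0],0],
    [[-0.41,-0.145,0],0],
    [[-0.41,-0.145,0],0],
    [[0,0,0],0],
    [[0,0,0],0]
  ]
}}

```text
time: 17.3
tcp_pos: [415.0, -273.5, 254.2]
eef_rot: [[-0.003, 1.0, 0.0], [1.0, 0.003, 0.001], [0.001, 0.0, -1.0]]
force: [0.1, 0.1, -1.0]
finger_gap: 86.8
```

```bash
python3 -c "
from h import *
st();i,_=shot('wrist','w7');print(proj(i,[340,-273,106])*1.42857)"
```

```text
t 17.3 tcp [ 415.  -273.5  254.2] R [[-0.003, 1.0, 0.0], [1.0, 0.003, 0.001], [0.001, 0.0, -1.0]] F [ 0.1  0.1 -1. ] gap 86.8
[395.33305341 148.31133531]
```

View pics/w7.png

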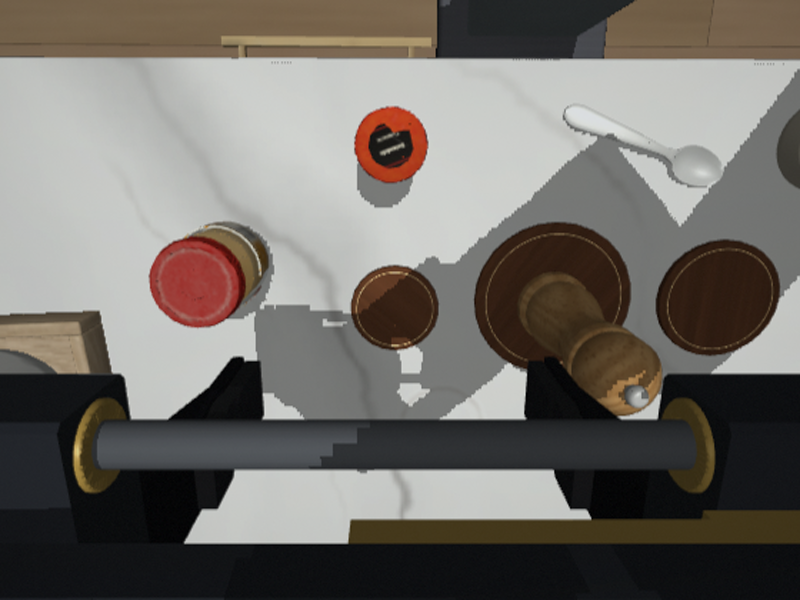

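The mill stands on the large coaster. Jar cap centre is about (391,144), the honey jar is at (195,282), and the small (394,307) and medium (717,297) coasters are free.

```bash
python3 - <<'E'
from h import *
w=dict(np.load("pics/w7.npz")); im=w["im"]; f=1.42857; g=lambda u,v,z: ray(w,u/f,v/f,z).round(1)[:2]
hsv=cv2.cvtColor(im,cv2.COLOR_BGR2HSV)
m=((hsv[...,0]<14)&(hsv[...,1]>90)&(hsv[...,2]<130)).astype(np.uint8); m=cv2.morphologyEx(m,cv2.MORPH_CLOSE,np.ones((5,5)))
r=(((hsv[...,0]<10)|(hsv[...,0]>170))&(hsv[...,1]>150)&(hsv[...,2]>150)).astype(np.uint8); r[130:]=0
for k,z in((m,10),(r,106)):
  for c in cv2.findContours(k,cv2.RETR_EXTERNAL,cv2.CHAIN_APPROX_NONE)[0]:
    if cv2.contourArea(c)<600: continue
    P=np.array([ray(w,*q,z)[:2] for q in c[:,0]],np.float32); (x,y),R=cv2.minEnclosingCircle(P); print(z,np.round([x,y,2*R],1))
print("honey top",g(197,282,97),"mill nut",g(637,396,178),"jar shadowbottom",g(391,144,106))
w=dict(np.load("pics/w2.npz")); print("back jar in w2",g(135,385,60),g(105,395,80))
w=dict(np.load("pics/w1.npz")); print(g(280,510,80))
E
```

```text
10 [ 468.1 -273.2   72.6]
10 [459.6  -5.7 100.9]
10 [ 459.7 -142.5  128.6]
106 [ 337.6 -276.    42.5]
honey top [ 424.7 -402.5] mill nut [ 466.1 -144. ] jar shadowbottom [ 337.5 -275.6]
back jar in w2 [624.9 148.3] [625.4 131. ]
[576.9 155.9]
```

{"name": "arm_command", "arguments": {
  "targets": [
    [[0,0,0],0.94],
    [[0,0,0],0.94],
    [[0,0,0],0.94],
    [[0,0,0],0.94],
    [[0,0,0],0.94],
    [[0,0,0],0.94],
    [[0,0,0],0.94],
    [[0,0,0],0.94],
    [[0,0,0],0.94],
    [[0,0,0],0.94],
    [[0,0,0],0.94],
    [[0,0,0],0.94]
  ]
}}

```text
time: 18.55
tcp_pos: [415.4, -272.5, 254.0]
eef_rot: [[1.0, -0.004, -0.0], [-0.004, -1.0, 0.001], [-0.0, -0.001, -1.0]]
force: [-0.2, 0.6, -0.2]
finger_gap: 87.0
```

{"name": "arm_command", "arguments": {
  "targets": [
    [[-0.4,0.03,0],0],
    [[-0.4,0.03,0],0],
    [[-0.4,0,0],0],
    [[-0.4,0,0],0],
    [[-0.34,0,0],0],
    [[0,0,0.5],0],
    [[0,0,0.5],0],
    [[0,0,0.5],0],
    [[0,0,0.5],0],
    [[0,0,0.3],0],
    [[0,0,0],0],
    [[0,0,0],0]
  ]
}}

```text
time: 19.75
tcp_pos: [337.1, -276.5, 162.2]
eef_rot: [[1.0, -0.001, 0.0], [-0.001, -1.0, -0.0], [0.0, 0.0, -1.0]]
force: [-0.2, -0.9, 0.2]
finger_gap: 86.7
```

{"name": "arm_command", "arguments": {
  "targets": [
    [[0,0,0.4],0],
    [[0,0,0.5],0],
    [[0,0,0.5],0],
    [[0,0,0.5],0],
    [[0,0,0.4],0],
    [[0,0,0.3],0],
    [[0,0,0.2],0],
    [[0,0,0],0],
    [[0,0,0],0]
  ]
}}

```text
time: 20.65
tcp_pos: [337.9, -276.7, 50.5]
eef_rot: [[1.0, -0.0, 0.001], [-0.0, -1.0, -0.001], [0.001, 0.001, -1.0]]
force: [-0.5, -0.2, 0.1]
finger_gap: 87.1
```

{"name": "arm_command", "arguments": {
  "targets": [
    [[0,0,0],0],
    [[0,0,0],0],
    [[0,0,0],0],
    [[0,0,0],0],
    [[0,0,0],0],
    [[0,0,0],0],
    [[0,0,0],0],
    [[0,0,0],0]
  ],
  "jaw": -1
}}

```text
time: 21.45
tcp_pos: [337.5, -276.2, 50.0]
eef_rot: [[1.0, -0.0, -0.0], [-0.0, -1.0, 0.0], [-0.0, -0.0, -1.0]]
force: [-0.6, -0.3, -0.1]
finger_gap: 43.8
```

{"name": "arm_command", "arguments": {
  "targets": [
    [[0,0,-0.2],0],
    [[0,0,-0.4],0],
    [[0,0,-0.5],0],
    [[0,0,-0.5],0],
    [[0,0,-0.5],0],
    [[0,0,-0.5],0],
    [[0,-0.2,-0.3],0],
    [[0,-0.4,-0.1],0],
    [[0,-0.6,0],0],
    [[0,-0.7,0],0],
    [[0,-0.7,0],0],
    [[0,-0.7,0],0]
  ]
}}

```text
time: 22.65
tcp_pos: [336.1, -141.1, 169.3]
eef_rot: [[1.0, -0.0, -0.002], [-0.0, -1.0, 0.002], [-0.002, -0.002, -1.0]]
force: [-0.2, 1.3, -1.2]
finger_gap: 43.2
```

{"name": "arm_command", "arguments": {
  "targets": [
    [[0,-0.7,0],0],
    [[0,-0.7,0],0],
    [[0.2,-0.7,0],0],
    [[0.4,-0.5,0],0],
    [[0.5,-0.4,0],0],
    [[0.5,-0.28,0],0],
    [[0.5,-0.2,0],0],
    [[0.5,0,0],0],
    [[0.3,0,0],0],
    [[0.15,0,0],0],
    [[0,0,0],0],
    [[0,0,0],0]
  ]
}}

```text
time: 23.85
tcp_pos: [458.2, -4.8, 169.6]
eef_rot: [[1.0, -0.001, -0.002], [-0.001, -1.0, 0.001], [-0.002, -0.001, -1.0]]
force: [-0.7, 1.2, -0.9]
finger_gap: 43.7
```

{"name": "arm_command", "arguments": {
  "targets": [
    [[0.02,0,0.4],0],
    [[0,0,0.5],0],
    [[0,0,0.5],0],
    [[0,0,0.5],0],
    [[0,0,0.4],0],
    [[0,0,0.2],0],
    [[0,0,0.1],0],
    [[0,0,0.07],0],
    [[0,0,0.05],0],
    [[0,0,0],0],
    [[0,0,0],0]
  ]
}}

```text
time: 24.95
tcp_pos: [460.8, -5.1, 61.6]
eef_rot: [[1.0, -0.0, 0.001], [-0.0, -1.0, -0.0], [0.001, 0.0, -1.0]]
force: [0.6, 0.5, -1.8]
finger_gap: 43.5
```

{"name": "arm_command", "arguments": {
  "targets": [
    [[0,0,0.03],0],
    [[0,0,0],0],
    [[0,0,0],0]
  ]
}}

```text
time: 25.25
tcp_pos: [460.5, -5.0, 60.0]
eef_rot: [[1.0, -0.0, 0.0], [-0.0, -1.0, -0.0], [0.0, 0.0, -1.0]]
force: [-0.4, -0.1, -1.5]
finger_gap: 43.5
```

{"name": "arm_command", "arguments": {
  "targets": [
    [[0,0,0],0],
    [[0,0,0],0],
    [[0,0,0],0],
    [[0,0,0],0],
    [[0,0,0],0],
    [[0,0,-0.2],0],
    [[0,0,-0.4],0],
    [[0,0,-0.6],0],
    [[0,0,-0.7],0],
    [[0,0,-0.7],0],
    [[0,0,-0.6],0],
    [[0,0,-0.3],0]
  ],
  "jaw": 1
}}

```text
time: 26.45
tcp_pos: [461.4, -5.2, 202.7]
eef_rot: [[1.0, -0.0, 0.004], [-0.0, -1.0, -0.001], [0.004, 0.001, -1.0]]
force: [-0.0, 0.0, -0.0]
finger_gap: 86.8
```

{"name": "arm_command", "arguments": {
  "targets": [
    [[0,-0.4,-0.3],0],
    [[0,-0.6,-0.3],0],
    [[0,-0.7,-0.3],0],
    [[0,-0.7,0],0],
    [[0,-0.7,0],0],
    [[0,-0.7,0],0],
    [[0,-0.6,0],0],
    [[0,-0.5,0],0],
    [[0,0,0],0],
    [[0,0,0],0]
  ]
}}

```text
time: 27.45
tcp_pos: [460.1, 190.9, 236.2]
eef_rot: [[1.0, 0.001, -0.0], [0.001, -1.0, -0.001], [-0.0, 0.001, -1.0]]
force: [0.3, 0.5, 0.5]
finger_gap: 87.2
```

```bash
python3 -c "
from h import *
st();i,_=shot('wrist','w8')"
```

```text
t 27.45 tcp [460.1 190.9 236.2] R [[1.0, 0.001, -0.0], [0.001, -1.0, -0.001], [-0.0, 0.001, -1.0]] F [0.3 0.5 0.5] gap 87.2
```

View pics/w8.png

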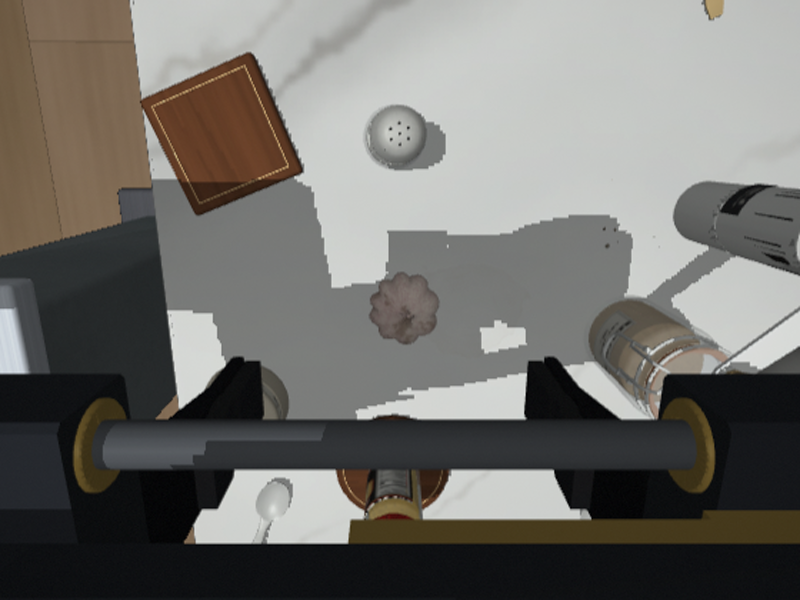

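Salt is near nadir at (397,135), garlic at (404,308), square corners at (142,101), (251,52), (302,170) and (199,215). The jar stands on the medium coaster, and a grey grinder is at right, base (695,205).

```bash
python3 - <<'E'
from h import *
w=dict(np.load("pics/w8.npz")); f=1.42857; g=lambda u,v,z: ray(w,u/f,v/f,z).round(1)[:2]
for n,a in dict(salt=(398,134,85),saltbody=(395,137,50),garlic=(404,308,28),gmill=(690,208,5),gjar=(605,335,5)).items(): print(n,g(*a))
c=[g(*p,10) for p in((142,101),(251,52),(302,170),(199,215))]; print("sq",np.mean(c,0),[np.linalg.norm(c[i]-c[i-1]).round(1) for i in range(4)])
E
```

```text
salt [463.6 274.4]
saltbody [461.9 273.4]
garlic [469.2 148.9]
gmill [688.6 222.6]
gjar [634.9 119.3]
sq [336.775 274.225] [np.float64(87.7), np.float64(86.9), np.float64(86.6), np.float64(86.6)]
```

{"name": "arm_command", "arguments": {
  "targets": [
    [[0.06,-0.5,0],0],
    [[0,-0.6,0],0],
    [[0,-0.6,0],0],
    [[0,-0.38,0],0],
    [[0,0,0.5],0],
    [[0,0,0.6],0],
    [[0,0,0.6],0],
    [[0,0,0.5],0],
    [[0,0,0.4],0],
    [[0,0,0],0],
    [[0,0,0],0]
  ]
}}

```text
time: 28.6
tcp_pos: [463.2, 273.6, 132.1]
eef_rot: [[1.0, -0.001, -0.0], [-0.001, -1.0, -0.0], [-0.0, 0.0, -1.0]]
force: [0.4, 1.2, -0.2]
finger_gap: 87.1
```

Down another 103 mm and close.

{"name": "arm_command", "arguments": {
  "targets": [
    [[0,0,0.4],0],
    [[0,0,0.5],0],
    [[0,0,0.5],0],
    [[0,0,0.5],0],
    [[0,0,0.4],0],
    [[0,0,0.2],0],
    [[0,0,0.07],0],
    [[0,0,0],0],
    [[0,0,0],0]
  ]
}}

```text
time: 29.5
tcp_pos: [463.7, 274.4, 30.0]
eef_rot: [[1.0, -0.0, 0.002], [-0.0, -1.0, 0.001], [0.002, -0.001, -1.0]]
force: [-0.1, -0.2, -0.9]
finger_gap: 87.5
```

{"name": "arm_command", "arguments": {
  "targets": [
    [[0,0,0],0],
    [[0,0,0],0],
    [[0,0,0],0],
    [[0,0,0],0],
    [[0,0,0],0],
    [[0,0,0],0],
    [[0,0,0],0],
    [[0,0,0],0]
  ],
  "jaw": -1
}}

```text
time: 30.3
tcp_pos: [462.7, 274.1, 29.1]
eef_rot: [[1.0, -0.0, -0.0], [-0.0, -1.0, -0.0], [-0.0, 0.0, -1.0]]
force: [0.2, -0.5, -0.7]
finger_gap: 35.1
```

{"name": "arm_command", "arguments": {
  "targets": [
    [[0,0,-0.2],0],
    [[0,0,-0.4],0],
    [[0,0,-0.5],0],
    [[0,0,-0.6],0],
    [[0,0,-0.6],0],
    [[0,0,-0.6],0],
    [[0,0,-0.6],0],
    [[0,0,-0.6],0],
    [[0,0,-0.6],0],
    [[0,0,-0.5],0],
    [[0,0,-0.3],0],
    [[0,0,-0.1],0]
  ]
}}

```text
time: 31.5
tcp_pos: [463.4, 274.4, 254.6]
eef_rot: [[1.0, -0.0, 0.002], [-0.0, -1.0, 0.001], [0.002, -0.001, -1.0]]
force: [-0.4, 0.6, -1.3]
finger_gap: 35.0
```

```bash
python3 -c "
from h import *
st();i,_=shot('side','d8');j,_=shot('wrist','w9')
p=proj(i,[463,274,265])*1.42857;print(p);u,v=p.astype(int)
a=cv2.imread('pics/d8.png')[v-120:v+180,u-150:u+150];b=cv2.imread('pics/w9.png')[150:500,225:575]
cv2.imwrite('pics/c8.png',np.hstack([cv2.resize(a,(400,400)),cv2.resize(b,(400,400))]))"
```

```text
t 31.5 tcp [463.4 274.4 254.6] R [[1.0, -0.0, 0.002], [-0.0, -1.0, 0.001], [0.002, -0.001, -1.0]] F [-0.4  0.6 -1.3] gap 35.0
[343.93849895 268.04439411]
```

View pics/c8.png

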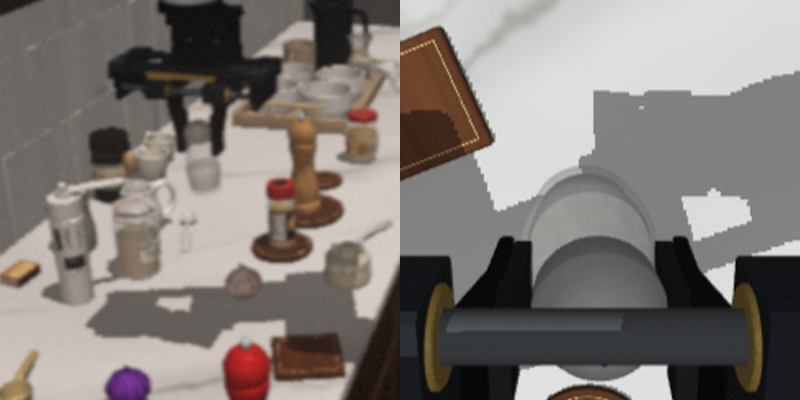

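The salt hangs upright between the fingers. I'll carry it at height, above the mill, to the small coaster.

{"name": "arm_command", "arguments": {
  "targets": [
    [[0,0.2,0],0],
    [[0,0.4,0],0],
    [[0,0.6,0],0],
    [[0,0.6,0],0],
    [[0,0.6,0],0],
    [[0,0.6,0],0],
    [[0,0.6,0],0],
    [[0,0.6,0],0],
    [[0,0.6,0],0],
    [[0,0.6,0],0],
    [[0,0.6,0],0],
    [[0,0.6,0],0]
  ]
}}

```text
time: 32.8
tcp_pos: [461.6, 8.2, 252.4]
eef_rot: [[1.0, -0.001, -0.002], [-0.001, -1.0, -0.0], [-0.002, 0.0, -1.0]]
force: [-0.4, -0.7, -0.6]
finger_gap: 34.5
```

{"name": "arm_command", "arguments": {
  "targets": [
    [[0.02,0.6,0],0],
    [[0.02,0.6,0],0],
    [[0.02,0.6,0],0],
    [[0.02,0.6,0],0],
    [[0.02,0.6,0],0],
    [[0.02,0.6,0],0],
    [[0.02,0.6,0],0],
    [[0,0.6,0],0],
    [[0,0.6,0],0],
    [[0,0.6,0],0],
    [[0,0.4,0],0],
    [[0,0.4,0],0]
  ]
}}

```text
time: 34.0
tcp_pos: [467.3, -262.9, 252.5]
eef_rot: [[1.0, -0.001, -0.001], [-0.001, -1.0, 0.001], [-0.001, -0.001, -1.0]]
force: [-0.6, -0.2, -1.2]
finger_gap: 35.2
```

{"name": "arm_command", "arguments": {
  "targets": [
    [[0,0.28,0],0],
    [[0,0,0],0],
    [[0,0,0.4],0],
    [[0,0,0.5],0],
    [[0,0,0.5],0],
    [[0,0,0.5],0],
    [[0,0,0.5],0],
    [[0,0,0.5],0],
    [[0,0,0.4],0],
    [[0,0,0.3],0],
    [[0,0,0],0],
    [[0,0,0],0]
  ]
}}

```text
time: 35.2
tcp_pos: [468.6, -272.8, 109.4]
eef_rot: [[1.0, 0.0, 0.0], [0.0, -1.0, -0.0], [0.0, 0.0, -1.0]]
force: [-0.6, -0.0, -0.8]
finger_gap: 35.0
```

{"name": "arm_command", "arguments": {
  "targets": [
    [[0,0,0.3],0],
    [[0,0,0.4],0],
    [[0,0,0.4],0],
    [[0,0,0.3],0],
    [[0,0,0.15],0],
    [[0,0,0.1],0],
    [[0,0,0.06],0],
    [[0,0,0.02],0],
    [[0,0,0],0],
    [[0,0,0],0]
  ]
}}

```text
time: 36.2
tcp_pos: [468.6, -273.2, 40.4]
eef_rot: [[1.0, -0.0, 0.001], [-0.0, -1.0, -0.001], [0.001, 0.001, -1.0]]
force: [0.1, 0.5, -1.9]
finger_gap: 34.8
```

{"name": "arm_command", "arguments": {
  "targets": [
    [[0,0,0.02],0],
    [[0,0,0],0],
    [[0,0,0],0]
  ]
}}

```text
time: 36.5
tcp_pos: [468.4, -273.1, 39.2]
eef_rot: [[1.0, -0.0, 0.0], [-0.0, -1.0, -0.0], [0.0, 0.0, -1.0]]
force: [0.5, 0.1, -1.8]
finger_gap: 34.9
```

{"name": "arm_command", "arguments": {
  "targets": [
    [[0,0,0],0],
    [[0,0,0],0],
    [[0,0,0],0],
    [[0,0,0],0],
    [[0,0,0],0],
    [[0,0,-0.2],0],
    [[0,0,-0.4],0],
    [[0,0,-0.6],0],
    [[0,0,-0.7],0],
    [[0,0,-0.7],0],
    [[0,0,-0.7],0],
    [[0,0,-0.7],0]
  ],
  "jaw": 1
}}

```text
time: 37.7
tcp_pos: [468.2, -272.8, 200.9]
eef_rot: [[1.0, -0.0, 0.0], [-0.0, -1.0, -0.0], [0.0, 0.0, -1.0]]
force: [0.1, -0.5, -0.5]
finger_gap: 86.7
```

{"name": "arm_command", "arguments": {
  "targets": [
    [[0,-0.3,-0.4],0],
    [[0,-0.6,-0.4],0],
    [[0,-0.9,0],0],
    [[0,-0.9,0],0],
    [[0,-0.9,0],0],
    [[0,-0.9,0],0],
    [[0,-0.9,0],0],
    [[0,-0.9,0],0],
    [[0,-0.9,0],0],
    [[0,-0.9,0],0],
    [[0,-0.9,0],0],
    [[0,-0.7,0],0]
  ]
}}

```text
time: 38.9
tcp_pos: [467.9, 116.9, 231.8]
eef_rot: [[1.0, 0.001, 0.001], [0.001, -1.0, 0.0], [0.001, -0.0, -1.0]]
force: [1.1, 0.0, 0.9]
finger_gap: 87.0
```

{"name": "arm_command", "arguments": {
  "targets": [
    [[0,-0.5,0],0],
    [[0,-0.33,0],0],
    [[0,0,0],0],
    [[0,0,0.4],0],
    [[0,0,0.6],0],
    [[0,0,0.6],0],
    [[0,0,0.6],0],
    [[0,0,0.6],0],
    [[0,0,0.5],0],
    [[0,0,0.3],0],
    [[0,0,0],0],
    [[0,0,0],0]
  ]
}}

```text
time: 40.1
tcp_pos: [468.8, 147.4, 87.4]
eef_rot: [[1.0, -0.001, -0.0], [-0.001, -1.0, -0.0], [-0.0, 0.0, -1.0]]
force: [0.8, -1.1, -0.4]
finger_gap: 86.9
```

{"name": "arm_command", "arguments": {
  "targets": [
    [[0,-0.03,0.3],0],
    [[0,0,0.4],0],
    [[0,0,0.4],0],
    [[0,0,0.4],0],
    [[0,0,0.25],0],
    [[0,0,0.15],0],
    [[0,0,0.1],0],
    [[0,0,0],0],
    [[0,0,0],0]
  ]
}}

```text
time: 41.0
tcp_pos: [468.8, 149.4, 7.5]
eef_rot: [[1.0, -0.0, 0.001], [-0.0, -1.0, 0.0], [0.001, -0.0, -1.0]]
force: [-0.2, 0.6, 0.1]
finger_gap: 87.4
```

{"name": "arm_command", "arguments": {
  "targets": [
    [[0,0,0],0],
    [[0,0,0],0],
    [[0,0,0],0],
    [[0,0,0],0],
    [[0,0,0],0],
    [[0,0,0],0],
    [[0,0,0],0],
    [[0,0,0],0]
  ],
  "jaw": -1
}}

```text
time: 41.8
tcp_pos: [468.6, 149.4, 7.4]
eef_rot: [[1.0, -0.0, 0.0], [-0.0, -1.0, 0.0], [0.0, -0.0, -1.0]]
force: [-0.8, 1.4, 3.9]
finger_gap: 43.6
```

{"name": "arm_command", "arguments": {
  "targets": [
    [[0,0,-0.1],0],
    [[0,0,-0.2],0],
    [[0,0,-0.4],0],
    [[0,0,-0.4],0],
    [[0,0,-0.4],0],
    [[0,0,-0.4],0],
    [[0,0,-0.2],0],
    [[0,0,0],0],
    [[0,0,0],0]
  ]
}}

```text
time: 42.7
tcp_pos: [468.3, 149.3, 91.0]
eef_rot: [[1.0, -0.0, -0.0], [-0.0, -1.0, -0.0], [-0.0, 0.0, -1.0]]
force: [0.3, 0.2, -0.4]
finger_gap: 0.4
```

The garlic slipped out: the force pushed up, so I gripped above its widest part. I'll open, back off and look.

{"name": "arm_command", "arguments": {
  "targets": [
    [[0,0,-0.5],0],
    [[0,0,-0.6],0],
    [[0,0.3,-0.6],0],
    [[0,0.5,-0.3],0],
    [[0,0.5,0],0],
    [[0,0.4,0],0],
    [[0,0.2,0],0],
    [[0,0,0],0],
    [[0,0,0],0]
  ],
  "jaw": 1
}}

```text
time: 43.6
tcp_pos: [468.1, 73.7, 170.6]
eef_rot: [[1.0, -0.001, -0.001], [-0.001, -1.0, 0.0], [-0.001, -0.0, -1.0]]
force: [1.3, 0.2, -0.5]
finger_gap: 64.6
```

```bash
python3 -c "
from h import *
st();i,_=shot('side','d9');j,im=shot('wrist','w10')
p=proj(i,[468,149,28])*1.42857;u,v=p.astype(int)
q=proj(j,[468,149,28])*1.42857;s,t=q.astype(int);print(p,q)
a=cv2.imread('pics/d9.png')[v-75:v+75,u-75:u+75];b=cv2.imread('pics/w10.png')[0:300,s-150:s+150]
cv2.imwrite('pics/c9.png',np.hstack([cv2.resize(a,(400,400)),cv2.resize(b,(400,400))]))
print('crop scale b 400/300, offset',s-150)"
```

```text
t 43.6 tcp [468.1  73.7 170.6] R [[1.0, -0.001, -0.001], [-0.001, -1.0, 0.0], [-0.001, -0.0, -1.0]] F [ 1.3  0.2 -0.5] gap 64.6
[374.91536875 357.5968021 ] [391.95220091 148.91839602]
crop scale b 400/300, offset 241
```

View pics/c9.png

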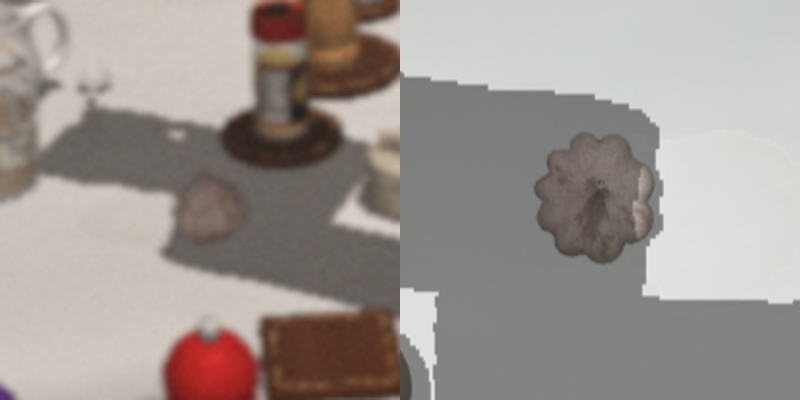

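The garlic is still upright at about (465,149.5), nothing disturbed. I'll regrip about 5 mm lower (TCP z≈2).

{"name": "arm_command", "arguments": {
  "targets": [
    [[-0.08,-0.4,0],0],
    [[0,-0.6,0],0],
    [[0,-0.5,0],0],
    [[0,-0.4,0],0],
    [[0,0,0.4],0],
    [[0,0,0.5],0],
    [[0,0,0.6],0],
    [[0,0,0.6],0],
    [[0,0,0.6],0],
    [[0,0,0.5],0],
    [[0,0,0.3],0],
    [[0,0,0.2],0]
  ]
}}

```text
time: 44.9
tcp_pos: [464.9, 149.8, 22.2]
eef_rot: [[1.0, 0.0, -0.001], [0.0, -1.0, -0.0], [-0.001, 0.0, -1.0]]
force: [1.1, 0.1, -0.7]
finger_gap: 87.0
```

{"name": "arm_command", "arguments": {
  "targets": [
    [[0,0,0.2],0],
    [[0,0,0.15],0],
    [[0,0,0.1],0],
    [[0,0,0.05],0],
    [[0,0,0],0],
    [[0,0,0],0]
  ]
}}

```text
time: 45.5
tcp_pos: [465.5, 149.4, 3.4]
eef_rot: [[1.0, -0.0, 0.001], [-0.0, -1.0, 0.0], [0.001, -0.0, -1.0]]
force: [0.2, -0.1, 0.4]
finger_gap: 86.8
```

{"name": "arm_command", "arguments": {
  "targets": [
    [[0,0,0.03],0],
    [[0,0,0],0],
    [[0,0,0],0],
    [[0,0,0],0],
    [[0,0,0],0],
    [[0,0,0],0],
    [[0,0,0],0],
    [[0,0,0],0]
  ],
  "jaw": -1
}}

```text
time: 46.3
tcp_pos: [465.1, 149.4, 2.0]
eef_rot: [[1.0, -0.0, -0.0], [-0.0, -1.0, -0.0], [-0.0, 0.0, -1.0]]
force: [0.2, -0.2, 0.3]
finger_gap: 49.5
```

{"name": "arm_command", "arguments": {
  "targets": [
    [[0,0,-0.05],0],
    [[0,0,-0.1],0],
    [[0,0,-0.15],0],
    [[0,0,-0.2],0],
    [[0,0,0],0],
    [[0,0,0],0]
  ]
}}

```text
time: 46.9
tcp_pos: [465.6, 149.4, 22.4]
eef_rot: [[1.0, -0.0, 0.001], [-0.0, -1.0, 0.0], [0.001, -0.0, -1.0]]
force: [-0.0, -1.1, -0.9]
finger_gap: 49.8
```

{"name": "arm_command", "arguments": {
  "targets": [
    [[0,0,-0.4],0],
    [[-0.1,-0.1,-0.4],0],
    [[-0.25,-0.25,-0.2],0],
    [[-0.4,-0.4,0],0],
    [[-0.4,-0.4,0],0],
    [[-0.4,-0.4,0],0],
    [[-0.4,-0.4,0],0],
    [[-0.4,-0.4,0],0],
    [[-0.4,-0.4,0],0],
    [[-0.3,-0.25,0],0],
    [[-0.165,-0.115,0],0],
    [[0,0,0],0]
  ]
}}

```text
time: 48.1
tcp_pos: [335.0, 274.3, 61.8]
eef_rot: [[1.0, 0.002, -0.001], [0.002, -1.0, -0.001], [-0.001, 0.001, -1.0]]
force: [0.3, -0.3, 0.2]
finger_gap: 49.4
```

{"name": "arm_command", "arguments": {
  "targets": [
    [[0,0,0],0],
    [[0,0,0.2],0],
    [[0,0,0.35],0],
    [[0,0,0.3],0],
    [[0,0,0.2],0],
    [[0,0,0.1],0],
    [[0,0,0.05],0],
    [[0,0,0],0],
    [[0,0,0],0]
  ]
}}

```text
time: 49.0
tcp_pos: [337.0, 274.1, 14.2]
eef_rot: [[1.0, -0.0, 0.001], [-0.0, -1.0, 0.0], [0.001, -0.0, -1.0]]
force: [-0.2, 0.1, 0.3]
finger_gap: 49.7
```

{"name": "arm_command", "arguments": {
  "targets": [
    [[0,0,0.03],0],
    [[0,0,0.02],0],
    [[0,0,0],0],
    [[0,0,0],0]
  ]
}}

```text
time: 49.4
tcp_pos: [336.8, 274.1, 12.0]
eef_rot: [[1.0, -0.0, 0.0], [-0.0, -1.0, 0.0], [0.0, -0.0, -1.0]]
force: [0.8, 0.1, -1.1]
finger_gap: 49.4
```

{"name": "arm_command", "arguments": {
  "targets": [
    [[0,0,0],0],
    [[0,0,0],0],
    [[0,0,0],0],
    [[0,0,0],0],
    [[0,0,0],0],
    [[0,0,0],0],
    [[0,0,-0.2],0],
    [[0,0,-0.4],0],
    [[0,0,-0.6],0],
    [[0,0,-0.7],0],
    [[0,0,-0.7],0],
    [[0,0,-0.7],0]
  ],
  "jaw": 1
}}

```text
time: 50.6
tcp_pos: [336.3, 273.8, 145.6]
eef_rot: [[1.0, -0.0, 0.0], [-0.0, -1.0, 0.0], [0.0, -0.0, -1.0]]
force: [0.8, 0.7, -0.1]
finger_gap: 86.8
```

{"name": "arm_command", "arguments": {
  "targets": [
    [[0.4,0.6,-0.5],0],
    [[0.5,0.7,-0.5],0],
    [[0.5,0.7,-0.5],0],
    [[0.5,0.7,-0.5],0],
    [[0.5,0.7,-0.5],0],
    [[0.4,0.7,-0.3],0],
    [[0.3,0.7,-0.2],0],
    [[0,0.7,-0.2],0],
    [[0,0.7,0],0],
    [[0,0.5,0],0],
    [[0,0,0],0],
    [[0,0,0],0]
  ]
}}

```text
time: 51.8
tcp_pos: [460.1, 6.1, 272.2]
eef_rot: [[1.0, -0.002, -0.0], [-0.002, -1.0, 0.001], [-0.0, -0.001, -1.0]]
force: [-0.2, 0.3, -0.0]
finger_gap: 86.7
```

```bash
python3 -c "
from h import *
st();shot('wrist','wa')"
```

```text
t 51.8 tcp [460.1   6.1 272.2] R [[1.0, -0.002, -0.0], [-0.002, -1.0, 0.001], [-0.0, -0.001, -1.0]] F [-0.2  0.3 -0. ] gap 86.7
```

{"name": "arm_command", "arguments": {
  "targets": [
    [[-0.2,0.7,-0.3],0],
    [[-0.2,0.7,-0.3],0],
    [[-0.2,0.7,-0.3],0],
    [[-0.2,0.7,-0.3],0],
    [[-0.2,0.7,-0.3],0],
    [[0,0.7,0],0],
    [[0,0.7,0],0],
    [[0,0.7,0],0],
    [[0,0.7,0],0],
    [[0,0.7,0],0],
    [[0,0.7,0],0],
    [[0,0.5,0],0]
  ]
}}

```text
time: 53.05
tcp_pos: [421.1, -322.5, 331.8]
eef_rot: [[1.0, 0.001, -0.0], [0.001, -1.0, 0.0], [-0.0, -0.0, -1.0]]
force: [0.6, 0.2, -0.3]
finger_gap: 87.1
```

{"name": "arm_command", "arguments": {
  "targets": [
    [[0,0,0],0],
    [[0,0,0],0],
    [[0,0,0],0]
  ]
}}

```text
time: 53.35
tcp_pos: [420.6, -320.4, 331.9]
eef_rot: [[1.0, 0.001, -0.0], [0.001, -1.0, 0.001], [-0.0, -0.001, -1.0]]
force: [-0.6, 0.9, 0.7]
finger_gap: 87.3
```

```bash
python3 -c "
from h import *
st();shot('wrist','wb');shot('side','dd');shot('scene','ss')
r=lambda n:cv2.resize(cv2.imread(f'pics/{n}.png'),(400,300),interpolation=cv2.INTER_AREA)
c=cv2.imread('pics/dd.png')[240:540,280:680]; e=cv2.imread('pics/ss.png')[200:500,250:650]
cv2.imwrite('pics/fin.png',np.vstack([np.hstack([r('wa'),r('wb')]),np.hstack([c,e])]))"
```

```text
t 53.35 tcp [ 420.6 -320.4  331.9] R [[1.0, 0.001, -0.0], [0.001, -1.0, 0.001], [-0.0, -0.001, -1.0]] F [-0.6  0.9  0.7] gap 87.3
```

View pics/fin.png

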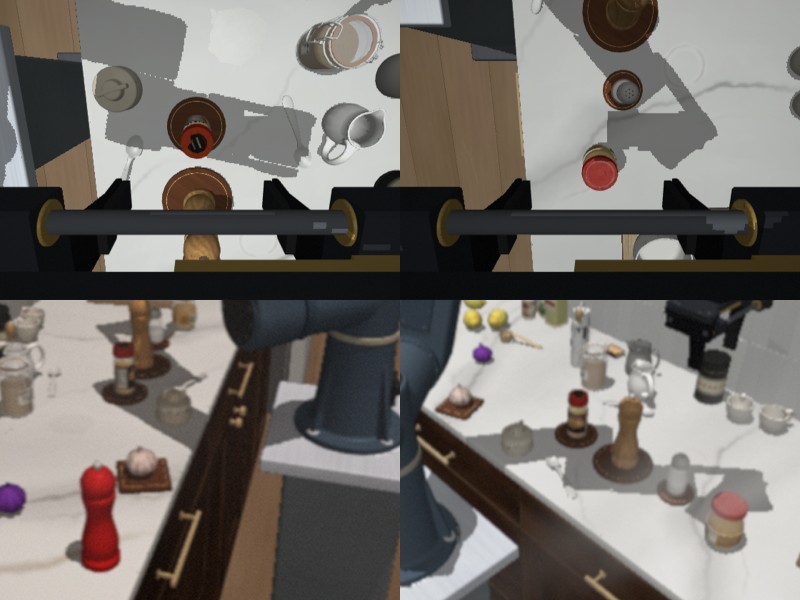

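All four stand on their coasters. The honey jar, red mill and purple bulb look undisturbed. A quick numeric check on the centring before handing in.

```bash
python3 - <<'E'
from h import *
k=560/400
a=dict(np.load("pics/wa.npz"));b=dict(np.load("pics/wb.npz"))
g=lambda w,u,v,z: ray(w,u*k,v*k,z).round(0)[:2]
print("jar cap",g(a,197,142,116),"medium",g(a,196.5,125,10))
print("salt top",g(b,227,93,95),"small",g(b,222.5,90,10),"honey top",g(b,200,173,97))
d=dict(np.load("pics/dd.npz"));k=560/800
print("garlic(side)",g(d,141+280,463-300+240,38),"square",g(d,144+280,475-300+240,10))
d=dict(np.load("pics/ss.npz"))
print("garlic(scene)",g(d,459-400+250,396-300+200,38),"square",g(d,460-400+250,404-300+200,10))
print("mill foot(scene)",g(d,624.5-400+250,465-300+200-6,20),"large",g(d,623-400+250,462-300+200,10))
E
```

```text
jar cap [461.  -4.] medium [461.  -1.]
salt top [ 468. -272.] small [ 469. -273.] honey top [ 427. -403.]
garlic(side) [333. 287.] square [330. 281.]
garlic(scene) [328. 262.] square [332. 267.]
mill foot(scene) [ 456. -151.] large [ 455. -148.]
```

Every object agrees with its coaster to within a few mm, and the honey jar hasn't moved. Handing in.

```bash
python3 -c "
from h import *
print(manip.job_done()); st()"
```

```text
the job is handed in; nothing more can be done
None
the job is handed in; nothing more can be done
```

All four seasonings are upright on their own coasters, and the job was handed in at about 54 s. I placed them in the order asked: pepper mill on the largest round coaster, spice jar on the middle one, salt shaker on the smallest, garlic on the square one. The gripper was open and clear above the worktop.

**Last checks:**
- **Centring:** in the wrist views the jar is within about 3 mm of its coaster's centre and the salt within about 1 mm. For the garlic and the mill I only had the fixed cameras, which put them within about 3–7 mm.
- **Other objects:** the honey jar measures as before, to about 2 mm. In the last pictures the red mill and the purple bulb stand undisturbed, and nothing fell.

**What did not go smoothly or disagreed:**
- **Mill grip:** I first gripped the head slightly off centre, so I reopened and gripped again before lifting.
- **Garlic grip:** the first grip was too high and slipped off. The bulb stayed upright, and a second grip about 5 mm lower held.
- **Cameras:** the scene and side cameras disagreed by about 12–40 mm in y, so I placed everything by the wrist camera.
- **Finger opening:** it read about 9 mm less than the listed width on the mill's head and the salt's body. Neither slipped.

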